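Seat the tube block in the shaker and snap its lever latch shut

ROBOT

A 7-joint arm with a two-finger parallel gripper is mounted at the origin on a cart in front of the work surface, level with it; the furniture and walls round the work are solid. World frame = base frame: x ahead of the robot, y to its left, z up, the work surface at z = 0. Lengths are in m, angles in degrees, forces in N, time in s.
With the tool pointing down it reaches from about 0.425 to 0.875 m from the base axis. Payload 4.7 kg.
Tool frame: the origin (TCP) lies at the very end of the fingers, on their centre line; the grasp point (between the pads) lies 19 mm behind it; z points along the fingers, y is the line along which they close (so a half turn about z gives the same grasp; the last joint's range is limited). The gripper opens to 87 mm and grips with 3 to 60 N. Pads are 19 mm wide; open, the fingers measure 117 mm over their backs; the gripper's body (75 mm by 190 mm) begins 51 mm behind the grasp point.
Start: joints at [78.043, 18.392, -4.016, 83.108, 1.295, 78.541, -3.26], TCP at [0.144, -0.634, 0.223] pointing down, gripper open.
Joint ranges: [-163.93, 163.93], [-17.29, 119.83], [-79.2, 71.16], [3.27, 140.29], [-89.18, 269.18], [5.43, 117.66], [-154.24, 154.24]. Speed limits (degrees/s): [147.25, 147.25, 180, 180, 180, 180, 180].

INTERFACE

Orientations are given as [roll, pitch, yaw] about the fixed x, y, z axes, in that order (R = Rz(yaw) Ry(pitch) Rx(roll)).
In Python, from cell import get_obs, eyes, env gives the robot as it stands.
- The arm moves only by the tool servo_tool, never from a script. Its argument "series" is a list that holds one entry, the list of rows, each a list of 7 numbers: the shift along the tool's x, y, z in units of 300 mm (1.0 is 300 mm), then the turn, a rotation vector about the tool's x, y, z in units of pi rad (1.0 is pi rad), then the opening, from 0 (shut) to 1 (fully open). In form: [[[tx, ty, tz, wx, wy, wz, gripper], ...]]. A call has 1 to 12 rows; each row is the pose to reach, as a shift and turn from the pose commanded when the call began, along the tool's axes at that moment, turning the shorter way round; what a row does not reach only later rows make up. A row lasts 1/12 s, in which the tool goes at most 41.7 mm and 7.16 degrees, less where a joint would pass 70% of its speed; a pose out of reach is approached as far as the arm can. A call with a number of a shift or a turn outside -1 to 1 is refused whole. A call with a gripper value outside its range is refused whole. The fingers move at their own pace and stop on an object; "grip_force" is the grip in N (left out, the last holds). Time passes only in rows, so rows that repeat a pose let the fingers close. It gives the time, the measured TCP pose, the force, the opening and the grip force at its end, in the units of the state.
- get_obs(): the state, without advancing time (a new reading comes with each control period).
- eyes.read_camera(name): name is "scene" or "side" or "wrist"; returns a dict with "frame" (480x640x3 uint8, red, green, blue), "depth" (480x640 float32, m along the optical axis (not along the pixel's ray), 0 where there is no reading), "fx", "fy", "cx", "cy" (pixels), "distortion" ([k1, k2, p1, p2, k3] as OpenCV has them; the pictures are not rectified), "origin" and "rotation" of the camera in the world; the wrist camera has in their place "mount" (4x4, takes a point from camera to tool coordinates, whose origin is the TCP and whose axes are the flange's). Camera axes: x right, y down, z forward; pixel columns grow to the right and rows downward; lengths in m; the calibration is good to about 2 mm. A picture is of the moment at which its call begins: read the wrist's pose just before it.
- env.sign_off(): hands the job in; it is judged then, once.
The state is a dict: "time_s": time; "qpos": joint angles; "joint_velocities": joint speeds; "effort": joint torques, N m; "tool_pos": TCP position; "tool_rot": TCP orientation; "force": force on the tool from outside, world axes, zero at the start; "wrist_torque": the same for the moment, N m; "grip_width": finger opening in m; "grasp_force": force on a finger pad.
Only numpy, scipy, OpenCV 4.12 (cv2) and the standard library are available. Lean on these libraries where they do the work, as an engineer would, in place of code of your own. Each camera call takes 0.05 s, during which the arm holds its last target. There are 200 camera calls.

TASK

Make the block shaker ready to run: with the fingertips, push the orange microtube block along its guide rails until it is fully home against the metal end stop at the far end, then flip the red lever latch over past its centre so that it snaps down across the slot behind the block and stays there. Only push; do not lift the block. Leave the jar and the two bottles standing round the shaker where they are.

Things in the scene. Friction and masses are not known exactly. Their poses are not given: they have to be found in the camera images.
- shaker: low white bench shaker, fixed, 230 x 170 mm, its dark flat deck 48 mm above the bench. Origin: centre of its underside, at bench height; x points from its front (display, open slot mouth) to its far end, y to its left (latch side), z up. On the deck two 12 mm high aluminium guide rails run along x, 66 mm apart inside, centred on y = 0, from x -97 to +91 mm
- end_stop (a point): middle of the end stop's face at deck height (shaker local [91, 0, 48] mm): an aluminium bar across the far end of the rails, 22 mm high, which the block's far end must meet; axes as the shaker's
- block_home (a point): fixed point on the deck where the block's origin lies when the block is fully home (shaker local [35, 0, 48] mm), axes as the shaker's
- block: loose orange microtube block with coloured caps, 112 mm along the slot, 62 mm wide, solid part 28 mm high, caps up to 38 mm, about 110 g; origin at the centre of its underside, resting on the deck; its own y axis runs along the slot. It starts between the rails 30 to 60 mm short of home; its near end is 56 mm from its origin
- latch (a joint): lever angle about a level axis along shaker x. 0 = open: standing, leaning 35 deg outward (shaker +y). 2.18 rad = shut: level across the slot 22 mm above the deck, pointing to shaker -y, 3 mm behind the homed block. A spring drives it to the nearer end; dead centre 1.09 rad (27 deg past upright, toward the slot). It needs about 0.13 N m at most (3 N at 40 mm). It cannot shut on a block lying under it
- latch_pivot (a point): fixed pivot of the lever, 22 mm above the deck, 70 mm above the bench, at shaker local [-31.5, 58, 70] mm, axes as the shaker's; it sits in a steel bracket 36 mm long (x) and 26 mm wide (y) whose top is 32 mm above the deck
- latch_tip (a point): outer end of the lever, 80 mm from the pivot: a steel rod 9 mm thick, whose outer half is a red plastic grip 15 mm thick with a round end
- jar: bystander, loose: a small sample jar with red screw lid, 42 mm across, 56 mm tall; origin at the centre of its underside, on the bench
- dropper: bystander, loose: a small amber dropper bottle with black rubber teat, 31 mm across, 96 mm tall; origin at the centre of its underside, on the bench
- amber: bystander, loose: an amber glass bottle with black cap, 47 mm across, 92 mm tall; origin at the centre of its underside, on the bench
Things that resemble listed ones, but are neither listed nor needed, are in the scene too. Of the things that look like the block, the largest one is meant.

How it is judged:
By the outcome, as a careful person would: the job done as asked, in the order asked, and still so for the second after the job is handed in, with the robot touching nothing.
It also fails if it takes over 43 s, if anything falls off the work surface, if the arm or the gripper's body presses on something with over 40 N, if the wrist force passes 120 N, or if a joint passes its speed limit or range.

## Working session

There is one attempt and no reset: what is moved stays moved. The work goes in short steps, Python scripts to look and compute and a tool call to move; the robot and the scene stay as the last step left them, time stands still between calls to the robot, and variables do not carry over. Pictures are saved under pics/ and viewed, at most 10 in all, crops included, and the job is handed in when it is done.

Besides the shell and the picture viewer there is one more tool, called after "Emit:" by a JSON object that holds its "name" and its "arguments". servo_tool: Moves the arm, as the interface text tells. Shifts and turns lie within -1 to 1; 1 stands for 300 mm of shift or pi rad of turn. Its arguments: {"type":"object","properties":{"series":{"type":"array"},"grip_force":{"type":"number"}},"required":["series"]}

```bash
mkdir -p pics; ls; cat > h.py <<'E'
import numpy as np, cv2
from cell import get_obs, eyes, env
from scipy.spatial.transform import Rotation as R
def cloud(c):
    """world points per pixel for fixed cameras"""
    K=np.array([[c['fx'],0,c['cx']],[0,c['fy'],c['cy']],[0,0,1.]])
    u,v=np.meshgrid(np.arange(640.),np.arange(480.))
    n=cv2.undistortPoints(np.stack([u,v],-1).reshape(-1,1,2),K,np.array(c['distortion'],float)).reshape(480,640,2)
    d=c['depth'][...,None]
    P=np.concatenate([n*d,d],-1)
    if 'mount' in c:
        M=np.array(c['mount']);o=get_obs();P=P@M[:3,:3].T+M[:3,3]
        Rt=R.from_euler('xyz',o['tool_rot'],degrees=True).as_matrix()
        P=P@Rt.T+np.array(o['tool_pos'])
    else:
        P=P@np.array(c['rotation']).T+np.array(c['origin'])
    P[c['depth']==0]=np.nan
    return P
def snap(n,name):
    c=eyes.read_camera(n);P=cloud(c)
    cv2.imwrite(f'pics/{name}.png',c['frame'][...,::-1]);np.savez(f'pics/{name}.npz',P=P,f=c['frame'])
    return c,P
E
python3 - <<'E'
from h import *
o=get_obs();print(o)
for n in('scene','side'):
    c,P=snap(n,n+'0');print(n,c['origin'],np.array(c['rotation']).round(2).tolist())
E
```

```text
pics
{'time_s': 0.0, 'qpos': array([78.04124449, 18.43946643, -4.01710655, 83.1761304 ,  1.2967693 ,
       78.54124711, -3.26127734]), 'joint_velocities': array([-0.03546649,  0.06346912, -0.10475625, -0.0675927 ,  0.03092903,
        0.03288919, -0.0576674 ]), 'effort': array([-4.18747168e-04, -4.91282558e+01, -4.04196745e-01, -3.12524307e+01,
       -6.38259505e-02,  4.37610783e-02,  1.57180821e-04]), 'tool_pos': array([ 0.14346742, -0.63338733,  0.22144638]), 'tool_rot': array([-1.79888508e+02,  7.08285222e-03,  1.27691098e+01]), 'force': array([-0.00710848, -0.19207533, -0.49249927]), 'wrist_torque': array([ 0.04160632,  0.01342192, -0.04278747]), 'grasp_force': 0.0, 'grip_width': 0.08727810441873207}Traceback (most recent call last):
  File "<stdin>", line 4, in <module>
  File "h.py", line 20, in snap
    c=eyes.read_camera(n);P=cloud(c)
                            ~~~~~^^^
  File "h.py", line 16, in cloud
    P=P@np.array(c['rotation']).T+np.array(c['origin'])
      ~~~~~~~~~~~~~~~~~~~~~~~~~~~^~~~~~~~~~~~~~~~~~~~~~
ValueError: operands could not be broadcast together with shapes (480,640) (3,)
```

```bash
sed -i "s/P=P@np.array(c\['rotation'\]).T+/P=P@R.from_euler('xyz',c['rotation'],degrees=True).as_matrix().T+/" h.py
python3 - <<'E'
from h import *
for n in('scene','side'):
    c,P=snap(n,n+'0');print(n,c['origin'],c['rotation'])
    m=np.abs(P[...,2])<.01;print('bench z pixels',m.sum())
E
```

```text
scene [0.2598899  0.71716063 0.74861595] [-131.43913134   -0.83121777 -147.79270944]
bench z pixels 150097
side [0.50075167 1.01895101 0.61712078] [-118.88488376   -0.31258377 -172.93241627]
bench z pixels 103179
```

View pics/scene0.png

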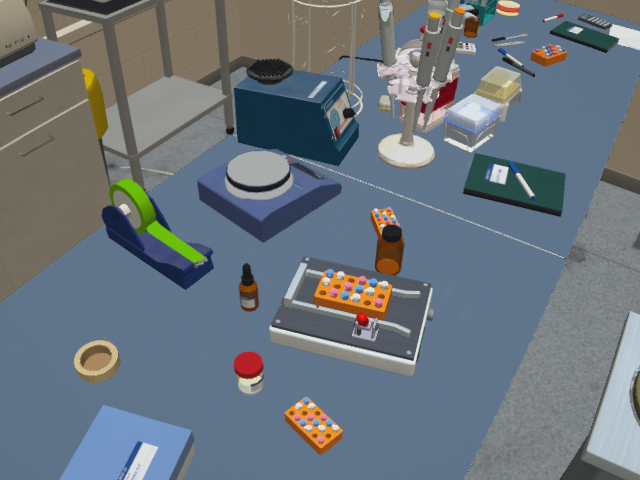

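View pics/side0.png

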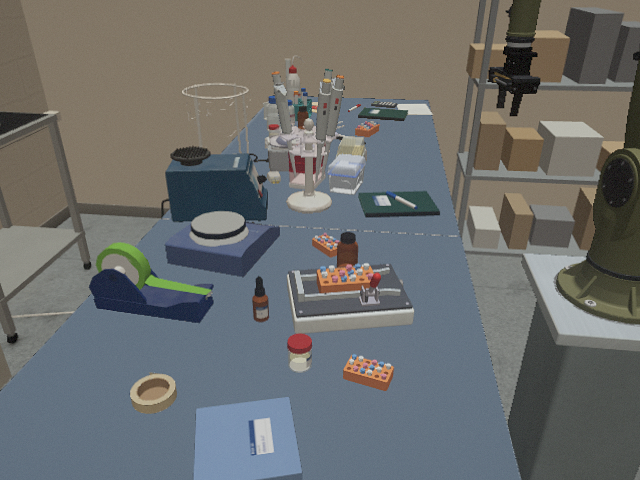

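Scene: the shaker sits at about (352,312), with the end stop bar at its left end (297,285), the block at (353,292) and the lever standing at (362,322). The amber bottle is at (390,250), the dropper at (249,290) and the jar at (249,372).

```bash
python3 - <<'E'
from h import *
for n,box in(('scene0',(260,240,445,375)),('side0',(280,255,420,335))):
    d=np.load(f'pics/{n}.npz');P=d['P'];f=d['f'].astype(int)
    m=np.zeros((480,640),bool);m[box[1]:box[3],box[0]:box[2]]=1
    z=P[...,2]
    top=m&(z>.036)&(z<.056)
    q=P[top]
    (cx,cy),(w,h),a=cv2.minAreaRect(q[:,:2].astype(np.float32)*1000)
    print(n,'rect',cx,cy,w,h,a,'medz',np.median(q[:,2]))
    hsv=cv2.cvtColor(d['f'],cv2.COLOR_RGB2HSV)
    org=m&(hsv[...,0]>5)&(hsv[...,0]<16)&(hsv[...,1]>180)&(z>.06)&(z<.095)
    q=P[org];print('orange',len(q),cv2.minAreaRect(q[:,:2].astype(np.float32)*1000),np.percentile(q[:,2],[5,50,95]))
    red=m&((hsv[...,0]<4)|(hsv[...,0]>175))&(hsv[...,1]>180)&(z>.1)
    q=P[red];print('red',len(q),np.median(q,0) if len(q) else'',q.min(0) if len(q) else '',q.max(0) if len(q) else '')
    st=m&(z>.064)&(z<.076)&(hsv[...,1]<60)&(hsv[...,2]>120)
    q=P[st];print('metal/high',len(q)); 
    for nm,(x0,y0,x1,y1) in {'scene0':{'jar':(230,350,268,395),'drop':(236,262,262,312),'amber':(373,224,406,274)},'side0':{'jar':(285,333,315,372),'drop':(250,275,270,322),'amber':(335,232,360,266)}}[n].items():
        s=P[y0:y1,x0:x1].reshape(-1,3);s=s[(s[:,2]>.02)];print(nm,np.nanpercentile(s,[3,50,97],axis=0).round(3).tolist())
E
```

```text
scene0 rect 561.41259765625 131.72048950195312 287.03790283203125 247.2672882080078 37.95035171508789 medz 0.04801798100474908
orange 1067 ((570.748291015625, 76.11985778808594), (111.91220092773438, 177.49954223632812), 16.484302520751953) [0.06157828 0.07028412 0.0768536 ]
red 110 [0.49370276 0.21808814 0.13251613] [0.48895986 0.20545977 0.10542206] [0.502264   0.22489509 0.13876176]
metal/high 353
jar [[0.599, 0.301, 0.023], [0.613, 0.324, 0.054], [0.635, 0.338, 0.058]]
drop [[0.702, 0.183, 0.021], [0.711, 0.196, 0.052], [0.725, 0.205, 0.094]]
amber [[0.541, -0.08, 0.022], [0.559, -0.002, 0.063], [0.592, 0.008, 0.094]]
side0 rect 558.3224487304688 129.237060546875 231.85491943359375 292.6307373046875 15.709471702575684 medz 0.047451432434452434Traceback (most recent call last):
  File "<stdin>", line 12, in <module>
    return _quantile_unchecked(
        a, q, axis, out, overwrite_input, method, keepdims, weights)
    return _ureduce(a,
                    func=_quantile_ureduce_func,
    ...<5 lines>...
                    overwrite_input=overwrite_input,
                    method=method)
    r = func(a, **kwargs)
    result = _quantile(arr,
                       quantiles=q,
    ...<2 lines>...
                       out=out,
                       weights=wgt)
    slices_having_nans = np.isnan(arr[-1, ...])
                                  ~~~^^^^^^^^^
IndexError: index -1 is out of bounds for axis 0 with size 0
```

```bash
cat > fit.py <<'E'
from h import *
from scipy.optimize import minimize, differential_evolution
pts=[];
for n in('scene0','side0'):
    P=np.load(f'pics/{n}.npz')['P'].reshape(-1,3);P=P[np.isfinite(P).all(1)];pts.append(P[(np.hypot(P[:,0]-.56,P[:,1]-.12)<.2)])
P=np.vstack(pts);P=P[(P[:,2]<.009)|((P[:,2]>.044)&(P[:,2]<.052))]
hi=P[:,2]>.04
def loc(p,xy):
    c,s=np.cos(p[2]),np.sin(p[2]);d=xy-p[:2];return np.c_[d@[c,s],d@[-s,c]]
def cost(p):
    l=loc(p,P[:,:2]);ex=np.maximum(np.abs(l)-[.115,.085],0).max(1);dp=np.minimum(.115-abs(l[:,0]),.085-abs(l[:,1])).clip(0)
    return np.minimum(ex[hi],.01).sum()+np.minimum(dp[~hi],.01).sum()
r=differential_evolution(cost,[(.5,.62),(.06,.18),(-.2,1.4)],seed=1,popsize=20,tol=1e-8)
print(r.x,np.degrees(r.x[2]),r.fun,hi.sum(),(~hi).sum())
p=r.x
for n in('scene0','side0'):
    d=np.load(f'pics/{n}.npz');Q=d['P'].reshape(-1,3);f=d['f'].reshape(-1,3)
    hsv=cv2.cvtColor(d['f'],cv2.COLOR_RGB2HSV).reshape(-1,3)
    l=loc(p,Q[:,:2]);z=Q[:,2]
    ins=(abs(l)<[.12,.1]).all(1)
    g=ins&(z>.066)&(z<.074)&(hsv[:,1]<70)
    print(n,'stop?',g.sum(),np.percentile(l[g],[5,25,50,75,95],axis=0).round(3).tolist())
    rl=ins&(z>.057)&(z<.062)&(hsv[:,1]<70)
    print('rail y hist',np.histogram(l[rl,1],np.arange(-.06,.061,.01))[0],'x',np.percentile(l[rl,0],[2,98]))
    o=ins&(hsv[:,0]>5)&(hsv[:,0]<16)&(hsv[:,1]>180)&(z>.07)&(z<.079)
    print('orange',o.sum(),np.percentile(l[o],[1,5,50,95,99],axis=0).round(4).tolist())
    rd=ins&((hsv[:,0]<4)|(hsv[:,0]>175))&(hsv[:,1]>180)&(z>.1)
    print('red',rd.sum(),np.c_[l,z][rd].mean(0).round(4))
E
python3 fit.py
```

```text
[0.55471659 0.12330624 0.26744535] 15.323489811608612 4.853725686000036 8994 28037
scene0 stop? 390 [[-0.044, -0.03], [0.091, -0.006], [0.094, 0.02], [0.098, 0.046], [0.102, 0.072]]
rail y hist [  0   1 104  69   5   5   6   5   4  64 390   6] x [-0.09429131  0.0926783 ]
orange 441 [[-0.0535, -0.0232], [-0.0516, -0.0186], [0.0067, 0.0289], [0.053, 0.0374], [0.057, 0.038]]
red 11 [-0.0371  0.0982  0.1132]
side0 stop? 224 [[-0.042, -0.029], [-0.02, -0.002], [0.095, 0.029], [0.1, 0.065], [0.103, 0.071]]
rail y hist [  0   2  74   9   0   1   0   2   0  96 173   4] x [-0.09171191  0.10365503]Traceback (most recent call last):
  File "fit.py", line 26, in <module>
    print('orange',o.sum(),np.percentile(l[o],[1,5,50,95,99],axis=0).round(4).tolist())
                           ~~~~~~~~~~~~~^^^^^^^^^^^^^^^^^^^^^^^^^^^^
    return _quantile_unchecked(
        a, q, axis, out, overwrite_input, method, keepdims, weights)
    return _ureduce(a,
                    func=_quantile_ureduce_func,
    ...<5 lines>...
                    overwrite_input=overwrite_input,
                    method=method)
    r = func(a, **kwargs)
    result = _quantile(arr,
                       quantiles=q,
    ...<2 lines>...
                       out=out,
                       weights=wgt)
    slices_having_nans = np.isnan(arr[-1, ...])
                                  ~~~^^^^^^^^^
IndexError: index -1 is out of bounds for axis 0 with size 0
```

```bash
cat >> h.py <<'E'
S=(0.5547,0.1233,15.3)
def w(l):
    a=np.radians(S[2]);return np.array([S[0]+l[0]*np.cos(a)-l[1]*np.sin(a),S[1]+l[0]*np.sin(a)+l[1]*np.cos(a),l[2]])
def rel(pos,yaw=None,o=None):
    "tool shift/turn (units of the move) from the present pose to world pos, tool down at yaw"
    o=o or get_obs();A=R.from_euler('xyz',o['tool_rot'],degrees=True)
    t=A.inv().apply(np.array(pos)-o['tool_pos'])/.3
    r=np.zeros(3) if yaw is None else (A.inv()*R.from_euler('xyz',[180,0,yaw],degrees=True)).as_rotvec()/np.pi
    return np.r_[t,r].round(3).tolist()
E
python3 - <<'E'
from h import *
P=np.vstack([np.load(f'pics/{n}0.npz')['P'].reshape(-1,3) for n in('scene','side')]);P=P[np.isfinite(P).all(1)]
print('max z cm on 10cm grid, rows x 0.1..1.0, cols y -.8...5')
for x in np.arange(.1,1,.1):
    print(round(x,1),[int(100*max([0,*np.percentile(s,[99.5])])) if len(s:=P[(abs(P[:,0]-x-.05)<.05)&(abs(P[:,1]-y-.05)<.05),2]) else -1 for y in np.arange(-.8,.5,.1)])
print(w([-.09,0,.2]),rel([.42,-.42,.26],55))
E
```

```text
max z cm on 10cm grid, rows x 0.1..1.0, cols y -.8...5
0.1 [33, 51, 51, 0, 0, 0, 0, 1, 1, 0, -1, -1, -1]
0.2 [32, 26, 0, 0, 0, 0, 0, 0, 0, 0, 0, 0, 0]
0.3 [0, 0, 0, 1, 1, 0, 0, 0, 0, 0, 0, 0, 0]
0.4 [0, 0, 0, 2, 2, 0, 0, 0, 6, 7, 13, 2, 0]
0.5 [8, 8, 9, 8, 1, 0, 2, 9, 8, 8, 12, 4, 3]
0.6 [9, 9, 14, 36, 36, 36, 2, 2, 5, 8, 5, 5, 5]
0.7 [12, 10, 14, 21, 35, 21, 5, 6, 6, 9, 5, 0, 5]
0.8 [13, 13, 3, 29, 15, 15, 9, 9, 9, 6, 5, 2, 2]
0.9 [8, 2, 29, 29, 29, 18, 9, 9, 8, 13, 9, 0, 0]
[0.46788983 0.09955143 0.2       ] [1.056, -0.491, -0.127, -0.0, -0.0, -0.235]
```

```bash
python3 - <<'E'
from h import *
for p,y in(([.27,-.46,.24],33),([.38,-.31,.24],55),([.45,-.12,.24],80)):print(rel(p,y))
E
```

```text
[0.539, -0.471, -0.06, -0.0, -0.0, -0.112]
[1.007, -0.878, -0.06, -0.0, -0.0, -0.235]
[1.375, -1.444, -0.059, -0.0, -0.0, -0.374]
```

Emit:
{"name": "servo_tool", "arguments": {"series": [[[0.27, -0.235, -0.06, 0, 0, -0.056, 0], [0.54, -0.47, -0.06, 0, 0, -0.112, 0], [0.54, -0.47, -0.06, 0, 0, -0.112, 0], [0.54, -0.47, -0.06, 0, 0, -0.112, 0], [0.54, -0.47, -0.06, 0, 0, -0.112, 0], [0.7, -0.61, -0.06, 0, 0, -0.155, 0], [0.85, -0.74, -0.06, 0, 0, -0.2, 0], [0.99, -0.87, -0.06, 0, 0, -0.235, 0], [0.99, -0.87, -0.06, 0, 0, -0.235, 0], [0.99, -0.87, -0.06, 0, 0, -0.235, 0], [0.99, -0.87, -0.06, 0, 0, -0.235, 0]]]}}

```text
time_s: 1.07
tool_pos: [0.3794, -0.3081, 0.2408]
tool_rot: [180.0, -0.1, 55.6]
force: [-0.3, -0.7, -0.1]
grip_width: 0.0214
grasp_force: 0.0
```

```bash
python3 - <<'E'
from h import *
o=get_obs();print(o['time_s'],o['tool_pos'],o['tool_rot'])
print(rel([.45,-.12,.24],80),rel(w([-.06,0,.25]),105.3))
E
```

```text
1.0667 [ 0.37943424 -0.30805891  0.24083658] [ 1.79964381e+02 -9.49427968e-02  5.56335555e+01]
[0.65, -0.16, 0.004, 0.0, -0.0, -0.135] [1.364, -0.459, -0.029, 0.0, -0.0, -0.276]
```

Emit:
{"name": "servo_tool", "arguments": {"series": [[[0.13, -0.03, 0, 0, 0, -0.035, 0], [0.26, -0.065, 0, 0, 0, -0.06, 0], [0.4, -0.1, 0, 0, 0, -0.09, 0], [0.52, -0.13, 0, 0, 0, -0.115, 0], [0.65, -0.16, 0, 0, 0, -0.135, 0], [0.65, -0.16, 0, 0, 0, -0.135, 0], [0.65, -0.16, 0, 0, 0, -0.135, 0]]]}}

```text
time_s: 1.65
tool_pos: [0.4484, -0.1247, 0.2406]
tool_rot: [180.0, 0.0, 79.6]
force: [-1.1, -0.4, -1.1]
grip_width: 0.0
grasp_force: 0.0
```

```bash
python3 - <<'E'
from h import *
print(rel(w([-.09,0,.25]),105.3))
E
```

```text
[0.747, -0.071, -0.032, -0.0, 0.0, -0.143]
```

Emit:
{"name": "servo_tool", "arguments": {"series": [[[0.15, -0.015, -0.03, 0, 0, -0.036, 0], [0.3, -0.03, -0.03, 0, 0, -0.07, 0], [0.45, -0.045, -0.03, 0, 0, -0.1, 0], [0.6, -0.06, -0.03, 0, 0, -0.13, 0], [0.745, -0.07, -0.03, 0, 0, -0.143, 0], [0.745, -0.07, -0.03, 0, 0, -0.143, 0], [0.745, -0.07, -0.03, 0, 0, -0.143, 0], [0.745, -0.07, -0.03, 0, 0, -0.143, 0]]]}}

```text
time_s: 2.32
tool_pos: [0.4687, 0.0958, 0.2493]
tool_rot: [-180.0, 0.0, 105.1]
force: [0.1, -0.9, -0.3]
grip_width: 0.0005
grasp_force: 0.0
```

```bash
python3 - <<'E'
from h import *
c,P=snap('wrist','w1')
o=get_obs();print(o['tool_pos'],o['tool_rot'],c['mount'])
E
```

```text
[0.46872852 0.09451158 0.24917098] [-1.79941364e+02  4.76835541e-02  1.04919120e+02] [[-1.12091124e-04 -9.58976116e-01 -2.83486853e-01  7.86816933e-02]
 [ 9.99999958e-01 -3.20395461e-05 -2.87018460e-04 -3.39226876e-04]
 [ 2.66161058e-04 -2.83486874e-01  9.58976080e-01 -1.62297111e-01]
 [ 0.00000000e+00  0.00000000e+00  0.00000000e+00  1.00000000e+00]]
```

View pics/w1.png

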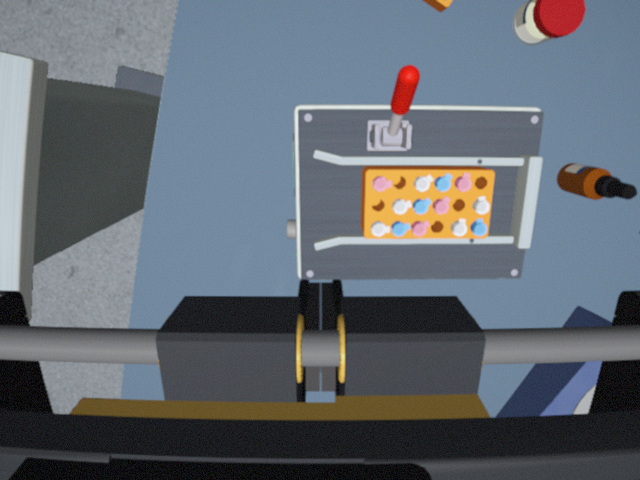

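The wrist view shows the slot mouth on the left, the block at (363–494, 168–238), the stop bar at (528,203), the lever from (393,135) to (407,75), the dropper at (597,183) and the jar at (550,18). I'll refine the shaker and block poses from this view.

```bash
cat > fit2.py <<'E'
from h import *
from scipy.optimize import minimize
import sys
def measure(name):
    c,P0=snap('wrist',name)
    hsv=cv2.cvtColor(c['frame'],cv2.COLOR_RGB2HSV).reshape(-1,3);Q=P0.reshape(-1,3)
    ok=np.isfinite(Q).all(1)&(np.arange(480*640)<290*640)&(np.hypot(Q[:,0]-.555,Q[:,1]-.123)<.19);Q=Q[ok];hsv=hsv[ok]
    z=Q[:,2];b=z<.01;h=(z>.043)&(z<.053)
    def loc(p,q):
        k,s=np.cos(p[2]),np.sin(p[2]);d=q[:,:2]-p[:2];return np.c_[d@[k,s],d@[-s,k]]
    def cost(p):
        l=loc(p,Q);m=(np.array([.115,.085])-abs(l)).min(1)
        return (np.minimum((-m[h]).clip(0),.008).sum()+np.minimum(m[b].clip(0),.008).sum())
    r=minimize(cost,[.5547,.1233,.267],method='Nelder-Mead',options=dict(initial_simplex=[[.5547,.1233,.267],[.56,.1233,.267],[.5547,.129,.267],[.5547,.1233,.29]],xatol=1e-5))
    p=r.x;l=loc(p,Q);print('shaker',p.round(4),np.degrees(p[2]).round(2),r.fun,'deck z',np.median(z[h]))
    o=(hsv[:,0]>5)&(hsv[:,0]<18)&(hsv[:,1]>180)&(z>.07)&(z<.082)&(abs(l[:,1])<.045)
    print('block',o.sum(),np.percentile(l[o],[1,50,99],axis=0).round(4).tolist())
    g=(z>.065)&(z<.075)&(hsv[:,1]<70)&(l[:,0]>.08)&(l[:,0]<.12)&(abs(l[:,1])<.05);print('stop',g.sum(),np.percentile(l[g],[2,50,98],axis=0).round(4).tolist())
    for s in(-1,1):
        g=(z>.056)&(z<.063)&(hsv[:,1]<70)&(abs(l[:,1]*s-.036)<.012)&(abs(l[:,0])<.07);print('rail',s,g.sum(),np.percentile(l[g],[2,50,98],axis=0).round(4).tolist())
    rd=((hsv[:,0]<5)|(hsv[:,0]>174))&(hsv[:,1]>180)&(z>.06);print('red',rd.sum(),np.percentile(np.c_[l,z][rd],[5,50,95],axis=0).round(4).tolist())
if __name__=='__main__':measure(sys.argv[1])
E
python3 fit2.py w2; python3 -c "
from h import *
o=get_obs();print(o['tool_pos'],o['tool_rot'])
for l in([-.08,0,.15],[-.08,0,.055]):print(rel(w(l),105.3))"
```

```text
shaker [0.554  0.1254 0.268 ] 15.35 4.752000000000001 deck z 0.04807637117323929
block 315 [[-0.0525, -0.0222], [0.012, 0.0212], [0.0528, 0.0335]]
stop 1335 [[0.0908, -0.0371], [0.0955, 0.0044], [0.1024, 0.0423]]
rail -1 790 [[-0.0677, -0.0372], [-0.0081, -0.0345], [0.0681, -0.0304]]
rail 1 1311 [[-0.0679, 0.035], [0.0004, 0.0386], [0.067, 0.042]]
red 875 [[-0.0377, 0.0801, 0.1104], [-0.0327, 0.0936, 0.1285], [-0.0266, 0.1053, 0.1367]]
[0.4687875  0.09409252 0.2491811 ] [-1.79946631e+02  4.38572266e-02  1.04852133e+02]
[0.019, 0.035, 0.331, -0.0, 0.0, -0.002]
[0.019, 0.036, 0.647, -0.0, 0.0, -0.002]
```

```bash
sed -i 's/^S=.*/S=(0.5537,0.1265,15.35)/' h.py; python3 -c "
from h import *
for l in([-.082,0,.15],[-.082,0,.056],[-.036,0,.056]):print(rel(w(l),105.35))"
```

```text
[0.03, 0.028, 0.331, -0.0, 0.0, -0.003]
[0.03, 0.029, 0.644, -0.0, 0.0, -0.003]
[0.031, 0.182, 0.644, -0.0, 0.0, -0.003]
```

Emit:
{"name": "servo_tool", "arguments": {"series": [[[0.03, 0.028, 0.14, 0, 0, -0.003, 0], [0.03, 0.028, 0.28, 0, 0, -0.003, 0], [0.03, 0.028, 0.4, 0, 0, -0.003, 0], [0.03, 0.028, 0.5, 0, 0, -0.003, 0], [0.03, 0.028, 0.58, 0, 0, -0.003, 0], [0.03, 0.028, 0.62, 0, 0, -0.003, 0], [0.03, 0.028, 0.64, 0, 0, -0.003, 0], [0.03, 0.028, 0.64, 0, 0, -0.003, 0], [0.03, 0.028, 0.64, 0, 0, -0.003, 0]]]}}

```text
time_s: 3.17
tool_pos: [0.4753, 0.1074, 0.0585]
tool_rot: [179.9, 0.0, 105.6]
force: [0.3, 0.6, 0.9]
grip_width: 0.0004
grasp_force: 0.0
```

```bash
python3 -c "
from h import *
c=eyes.read_camera('wrist');cv2.imwrite('pics/w3.png',c['frame'][...,::-1]);o=get_obs();print(o['force'],o['tool_pos'])
for l in([-.06,0,.056],[-.036,0,.056]):print(rel(w(l),105.35))"
```

```text
[0.26440258 0.0509979  0.6214864 ] [0.47568574 0.10766876 0.05895687]
[-0.009, 0.067, 0.01, 0.001, 0.0, 0.001]
[-0.009, 0.147, 0.01, 0.001, 0.0, 0.001]
```

View pics/w3.png

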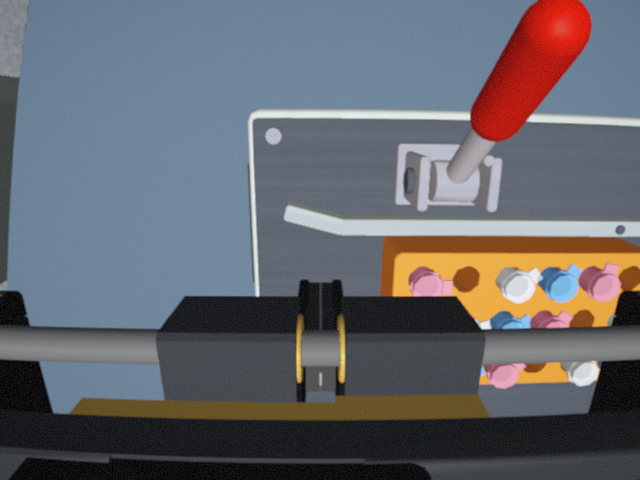

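The fingers are at (322,340), behind the block's near face at column 383 and clear of the rails. Pushing along tool +y.

Emit:
{"name": "servo_tool", "arguments": {"series": [[[-0.004, 0.015, 0.008, 0, 0, 0, 0], [-0.005, 0.03, 0.008, 0, 0, 0, 0], [-0.005, 0.045, 0.008, 0, 0, 0, 0], [-0.005, 0.06, 0.008, 0, 0, 0, 0], [-0.005, 0.075, 0.008, 0, 0, 0, 0], [-0.005, 0.09, 0.008, 0, 0, 0, 0], [-0.005, 0.1, 0.008, 0, 0, 0, 0], [-0.005, 0.11, 0.008, 0, 0, 0, 0], [-0.005, 0.12, 0.008, 0, 0, 0, 0], [-0.005, 0.13, 0.008, 0, 0, 0, 0], [-0.005, 0.14, 0.008, 0, 0, 0, 0]]]}}

```text
time_s: 4.13
tool_pos: [0.5153, 0.1179, 0.0551]
tool_rot: [-180.0, 0.0, 105.6]
force: [-1.3, -1.1, 1.3]
grip_width: 0.0001
grasp_force: 0.9
```

Emit:
{"name": "servo_tool", "arguments": {"series": [[[0, 0.008, 0, 0, 0, 0, 0], [0, 0.016, 0, 0, 0, 0, 0], [0, 0.022, 0, 0, 0, 0, 0], [0, 0.022, 0, 0, 0, 0, 0]]]}}

```text
time_s: 4.47
tool_pos: [0.522, 0.1198, 0.0551]
tool_rot: [180.0, -0.0, 105.6]
force: [-0.1, -0.5, -1.0]
grip_width: 0.0009
grasp_force: 0.1
```

```bash
python3 -c "
from h import *
from fit2 import measure
o=get_obs();a=np.radians(S[2]);d=o['tool_pos'][:2]-np.array(S[:2]);print(o['force'],d@[np.cos(a),np.sin(a)],d@[-np.sin(a),np.cos(a)])
c,P=snap('scene','s1');cv2.imwrite('pics/s1c.png',cv2.resize(c['frame'][240:380,260:450,::-1],None,fx=4,fy=4))"
```

```text
[-0.14734357 -0.46203705 -0.97204065] -0.03237119562918506 0.0019449857494918308
```

View pics/s1c.png

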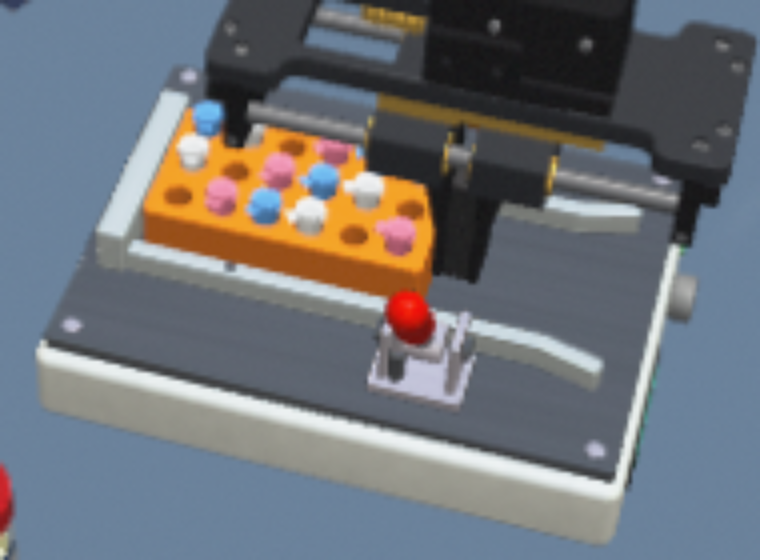

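In the crop the block's far end at (150,205) is still a few mm short of the stop bar at (130,235). The force is near zero, so I'll keep creeping.

Emit:
{"name": "servo_tool", "arguments": {"series": [[[0, 0.005, 0, 0, 0, 0, 0], [0, 0.01, 0, 0, 0, 0, 0], [0, 0.013, 0, 0, 0, 0, 0], [0, 0.013, 0, 0, 0, 0, 0]]]}}

```text
time_s: 4.85
tool_pos: [0.5247, 0.1205, 0.055]
tool_rot: [-179.9, 0.0, 105.6]
force: [-1.9, -0.7, 1.7]
grip_width: 0.0004
grasp_force: 1.5
```

Emit:
{"name": "servo_tool", "arguments": {"series": [[[0, 0.004, 0, 0, 0, 0, 0], [0, 0.007, 0, 0, 0, 0, 0], [0, 0.007, 0, 0, 0, 0, 0]]]}}

```text
time_s: 5.1
tool_pos: [0.5248, 0.1206, 0.0549]
tool_rot: [-179.7, 0.1, 105.6]
force: [-9.4, -2.8, 8.1]
grip_width: 0.0005
grasp_force: 5.2
```

Emit:
{"name": "servo_tool", "arguments": {"series": [[[0, 0.004, 0, 0, 0, 0, 0], [0, 0.004, 0, 0, 0, 0, 0]]]}}

```text
time_s: 5.27
tool_pos: [0.5248, 0.1206, 0.0548]
tool_rot: [-179.5, 0.1, 105.6]
force: [-13.0, -3.2, 10.9]
grip_width: 0.0007
grasp_force: 7.2
```

```bash
python3 -c "
from h import *
o=get_obs();print(o['tool_pos'],o['force'])
c,P=snap('scene','s2');c2,_=snap('side','d2');cv2.imwrite('pics/s2c.png',np.hstack([cv2.resize(c['frame'][255:325,275:375,::-1],None,fx=4,fy=4),cv2.resize(c2['frame'][255:325,280:380,::-1],None,fx=4,fy=4)]))"
```

```text
[0.52478634 0.12055868 0.05482334] [-12.9747223   -3.22888044  10.90714092]
```

View pics/s2c.png

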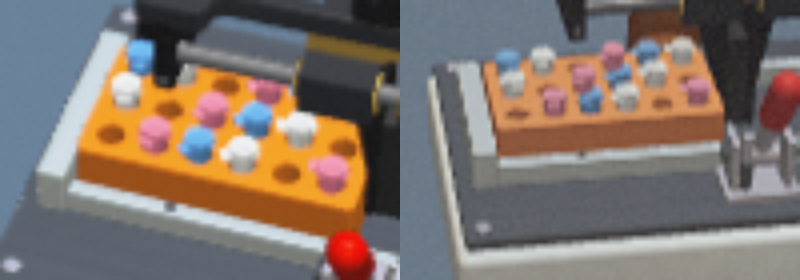

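The block is seated: both views show it flush on the stop bar, and a 3 mm command moved it 0.1 mm at 13 N. Next I back off, lift and go round to the lever's outer side.

```bash
python3 -c "
from h import *
for l in([-.055,.0019,.056],[-.06,.0019,.18],[-.0315,.14,.18],[-.0315,.14,.105]):print(rel(w(l),105.35))"
```

```text
[0.0, -0.085, -0.003, -0.003, 0.0, 0.002]
[-0.0, -0.105, -0.416, -0.003, 0.0, 0.002]
[0.46, -0.008, -0.418, -0.003, 0.0, 0.002]
[0.46, -0.006, -0.168, -0.003, 0.0, 0.002]
```

Emit:
{"name": "servo_tool", "arguments": {"series": [[[0, -0.03, 0, 0, 0, 0, 0], [0, -0.095, 0, 0, 0, 0, 0], [0, -0.11, -0.1, 0, 0, 0, 0], [0, -0.11, -0.24, 0, 0, 0, 0], [0, -0.11, -0.38, 0, 0, 0, 0], [0, -0.11, -0.42, 0, 0, 0, 0], [0.13, -0.08, -0.42, 0, 0, 0, 0], [0.26, -0.05, -0.42, 0, 0, 0, 0], [0.39, -0.02, -0.42, 0, 0, 0, 0], [0.46, -0.018, -0.42, 0, 0, 0, 0], [0.46, -0.018, -0.42, 0, 0, 0, 0], [0.46, -0.018, -0.42, 0, 0, 0, 0]]]}}

```text
time_s: 6.37
tool_pos: [0.4855, 0.2548, 0.181]
tool_rot: [179.9, -0.0, 105.9]
force: [-0.1, -0.3, -0.5]
grip_width: 0.0005
grasp_force: 0.0
```

```bash
python3 fit2.py w4; python3 -c "
from h import *
o=get_obs();print(o['tool_pos'],o['tool_rot'])
for l in([-.0315,.14,.105],[-.0315,.02,.105]):print(rel(w(l),105.35))"
```

```text
shaker [0.5582 0.1176 0.2823] 16.18 0.7680000000000002 deck z 0.04825672219801748
[0.48621381 0.25289607 0.18082005] [1.79971872e+02 2.74152412e-02 1.05694005e+02]
[0.001, 0.0, 0.253, 0.0, 0.0, 0.002]
[-0.399, -0.002, 0.253, 0.0, 0.0, 0.002]Traceback (most recent call last):
  File "fit2.py", line 22, in <module>
    if __name__=='__main__':measure(sys.argv[1])
                            ~~~~~~~^^^^^^^^^^^^^
  File "fit2.py", line 17, in measure
    print('block',o.sum(),np.percentile(l[o],[1,50,99],axis=0).round(4).tolist())
                          ~~~~~~~~~~~~~^^^^^^^^^^^^^^^^^^^^^^^
    return _quantile_unchecked(
        a, q, axis, out, overwrite_input, method, keepdims, weights)
    return _ureduce(a,
                    func=_quantile_ureduce_func,
    ...<5 lines>...
                    overwrite_input=overwrite_input,
                    method=method)
    r = func(a, **kwargs)
    result = _quantile(arr,
                       quantiles=q,
    ...<2 lines>...
                       out=out,
                       weights=wgt)
    slices_having_nans = np.isnan(arr[-1, ...])
                                  ~~~^^^^^^^^^
IndexError: index -1 is out of bounds for axis 0 with size 0
```

Emit:
{"name": "servo_tool", "arguments": {"series": [[[0, 0, 0.12, 0, 0, 0, 0], [0, 0, 0.22, 0, 0, 0, 0], [0, 0, 0.25, 0, 0, 0, 0], [-0.03, 0, 0.25, 0, 0, 0, 0], [-0.06, 0, 0.25, 0, 0, 0, 0], [-0.09, 0, 0.25, 0, 0, 0, 0], [-0.12, 0, 0.25, 0, 0, 0, 0], [-0.15, 0, 0.25, 0, 0, 0, 0], [-0.15, 0, 0.25, 0, 0, 0, 0]]]}}

```text
time_s: 7.17
tool_pos: [0.5, 0.207, 0.1071]
tool_rot: [179.9, 0.1, 105.4]
force: [0.6, 0.7, 1.1]
grip_width: 0.0004
grasp_force: 0.8
```

```bash
python3 -c "
from h import *
c,P=snap('scene','s3');c2,_=snap('side','d3');cv2.imwrite('pics/s3c.png',np.hstack([cv2.resize(c['frame'][240:380,280:440,::-1],None,fx=2.5,fy=2.5),cv2.resize(c2['frame'][215:355,280:440,::-1],None,fx=2.5,fy=2.5)]))"
```

```text
(no output)
```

View pics/s3c.png

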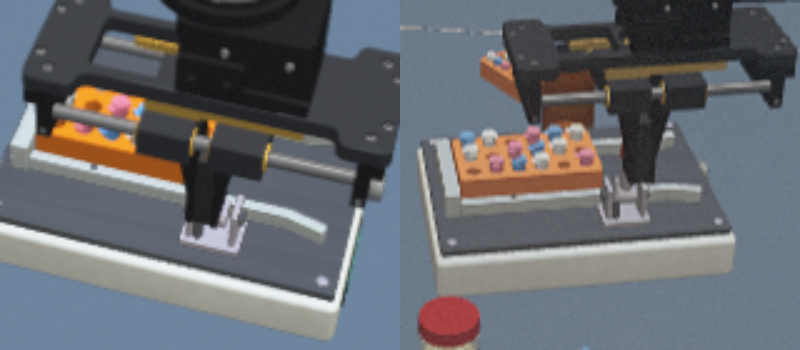

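The fingers cover the bracket, with the lever behind them. In the right-hand crop a bit of red shows at (625,150), moving ahead of the finger. Continuing the push.

Emit:
{"name": "servo_tool", "arguments": {"series": [[[-0.03, 0, 0, 0, 0, 0, 0], [-0.06, 0, 0, 0, 0, 0, 0], [-0.09, 0, 0, 0, 0, 0, 0], [-0.12, 0, 0, 0, 0, 0, 0], [-0.15, 0, 0, 0, 0, 0, 0], [-0.18, 0, 0, 0, 0, 0, 0], [-0.21, 0, 0, 0, 0, 0, 0], [-0.23, 0, 0, 0, 0, 0, 0], [-0.23, 0, 0, 0, 0, 0, 0]]]}}

```text
time_s: 8.02
tool_pos: [0.5174, 0.1407, 0.1059]
tool_rot: [-180.0, 0.1, 105.5]
force: [0.3, -0.8, -0.6]
grip_width: 0.0003
grasp_force: 0.0
```

Emit:
{"name": "servo_tool", "arguments": {"series": [[[0, 0, -0.1, 0, 0, 0, 0], [0, 0, -0.22, 0, 0, 0, 0], [-0.1, -0.1, -0.34, 0, 0, 0, 0], [-0.22, -0.18, -0.42, 0, 0, 0, 0], [-0.34, -0.25, -0.45, 0, 0, 0, 0], [-0.42, -0.28, -0.45, 0, 0, 0, 0], [-0.42, -0.28, -0.45, 0, 0, 0, 0], [-0.42, -0.28, -0.45, 0, 0, 0, 0]]]}}

```text
time_s: 8.68
tool_pos: [0.4697, -0.0041, 0.2417]
tool_rot: [180.0, 0.1, 105.3]
force: [0.6, -0.1, 0.2]
grip_width: 0.0002
grasp_force: 0.0
```

```bash
python3 -c "
from h import *
c,P=snap('scene','s4');w4,_=snap('wrist','w5');cv2.imwrite('pics/s4c.png',np.hstack([cv2.resize(c['frame'][230:390,230:440,::-1],(525,400)),cv2.resize(w4['frame'][:300,:,::-1],(275,400))[:, :]]))
cv2.imwrite('pics/s4d.png',np.vstack([cv2.resize(c['frame'][230:400,225:445,::-1],(518,400)),w4['frame'][80:280,60:578,::-1]]))
print(get_obs()['tool_pos'])"
```

```text
[4.69806161e-01 2.41748602e-04 2.41020252e-01]
```

View pics/s4d.png

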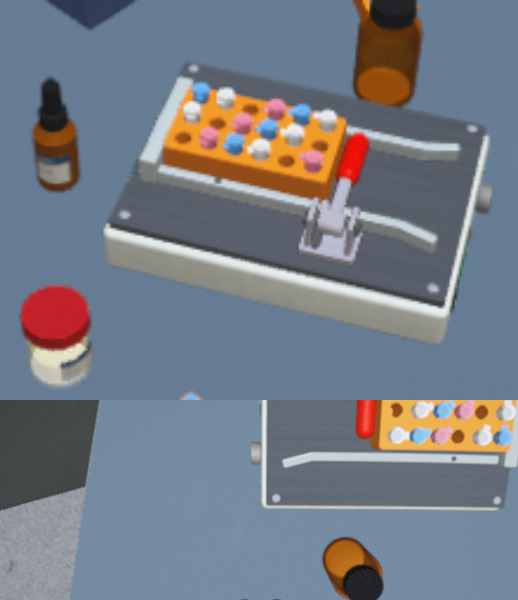

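The lever lies shut across the slot behind the block, and the block is flush at the stop. The jar, dropper and amber bottle are still standing. One quick numeric check against the pressed state and the initial frame before handing in.

```bash
python3 -c "
from h import *
L=lambda n:np.load(f'pics/{n}.npz')['f'].astype(int)
a,b,z=L('s2'),L('s4'),L('scene0')
d=lambda p,q,x0,y0,x1,y1:np.abs(p-q)[y0:y1,x0:x1].mean().round(2)
print('block vs pressed',d(a,b,290,285,345,312))
print('jar',d(z,b,230,350,268,395),'drop',d(z,b,236,262,262,312),'amber',d(z,b,373,224,406,274),'bench ref',d(z,b,150,330,220,380))
print('home point check: stop/ block gap', [cv2.minAreaRect(np.argwhere(m).astype(np.float32))[0] for m in [((f[...,0]>200)&(f[...,2]<60)&(f[...,1]>100))&(np.indices((480,640))[1]<330)&(np.indices((480,640))[1]>285)&(np.indices((480,640))[0]>285)&(np.indices((480,640))[0]<320) for f in(a,b)]])
"
```

```text
block vs pressed 4.97
jar 6.8 drop 5.51 amber 4.44 bench ref 7.19
home point check: stop/ block gap [(290.23529052734375, 313.058837890625), (290.1823425292969, 313.0705871582031)]
```

The differences are at noise level: the block hasn't moved since it was pressed home, and the bystanders are undisturbed.

```bash
python3 -c "
from h import *
print(env.sign_off())"
```

```text
the job is handed in; nothing more can be done
None
```

The block is fully home against the end stop, the latch is snapped shut across the slot behind it, the jar and both bottles are where they were, and the job was handed in at about 9 s.

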